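# Stand the desiccant canister in its collar and take off the cap of unknown thread

### The arm

A 6-joint arm with a two-finger parallel gripper is mounted at the origin on the work surface. World frame = base frame: x ahead of the robot, y to its left, z up, the work surface at z = 0. Lengths are in mm, angles in rad, forces in N, time in s.
With the tool pointing down it reaches from about 300 to 775 mm from the base axis. Payload 14.6 kg.
Tool frame: the origin (TCP) lies at the very end of the fingers, on their centre line; the grasp point (between the pads) lies 19 mm behind it; z points along the fingers, y is the direction in which the jaws open and shut (so a half turn about z gives the same grasp; the last joint's range is limited). The gripper opens to 94 mm and grips with 3 to 60 N. Pads are 16 mm wide; open, the fingers measure 119 mm over their backs; the gripper's body (75 mm by 177 mm) begins 78 mm behind the grasp point.
Start: joints at [-1.365, 0.3, 1.521, -0, 1.321, -0.067], TCP at [148.179, -529.653, 177.246] pointing down, gripper open.
Joint ranges: [-3.03, 3.03], [-0.79, 2.21], [0.23, 2.52], [-1.04, 4.18], [0, 3.07], [-2.55, 2.55]. Speed limits (rad/s): [2.22, 2.22, 2.57, 3.14, 3.14, 3.14].

### API

Orientations are given as [roll, pitch, yaw] about the fixed x, y, z axes, in that order (R = Rz(yaw) Ry(pitch) Rx(roll)).
In Python, from cell import manip gives the robot as it stands.
- The arm moves only by the shell command python3 -m inch 'ROWS' [FORCE]. ROWS is a JSON object of lists of equal length, an entry for each row: "grip": the opening, from -1 (shut) to 1 (fully open), so that 0 is half open; "travel": the shift along the world's x, y, z in cm, a list of three; "turn": the turn, a rotation vector about the world's x, y, z in degrees, a list of three. A call has 1 to 10 rows; each row is the pose to reach, as a shift and turn from the pose measured when the call began; what a row does not reach only later rows make up. A row lasts 1/8 s, in which the tool goes at most 62.5 mm and 10.7 degrees, less where a joint would pass 70% of its speed; a pose out of reach is approached as far as the arm can. A call with a gripper value outside its range is refused whole. The fingers move at their own pace and stop on an object; FORCE is the grip in N (left out, the last holds). Time passes only in rows, so rows that repeat a pose let the fingers close. It gives the time, the measured TCP pose, the force and the opening at its end, in the units of the state.
- manip.read_state(): the state, without advancing time (a new reading comes with each control period).
- manip.camera(name): name is "scene" or "top" or "wrist"; returns (picture, depth): 384x512x3 uint8, red, green, blue; 384x512 float32, mm along the optical axis (not along the pixel's ray), 0 where there is no reading.
- manip.calibration(name): a dict with "fx", "fy", "cx", "cy" (pixels), "world_from_camera" (4x4, takes a point from camera to world coordinates). Camera axes: x right, y up, looking along -z (the intrinsics and any distortion apply to the point x, -y, -z); pixel columns grow to the right and rows downward; lengths in mm; the calibration is good to about 2 mm. A picture is of the moment at which its call begins: read the wrist's pose just before it. calibration takes no time and is no camera call; for the wrist camera it gives the pose at the moment of the call.
- manip.sign_off(): hands the job in, once; it reports no verdict.
Trained networks look in the newest picture that a camera, given by its name, has taken for a name from the list of things; names that differ only in an ending like _2 or _b are one class to them, and where a whole thing is asked for, a point or a joint stands for the part that bears it (a point fixed in the world has none). Each returns a list of dicts, best first, with "p" (0 to 1); they miss things now and then, are a little off and sometimes report something else, mostly with a low value. They report only what shows in the picture. A call takes as long as a camera call. They do not tell look-alikes from the thing itself.
- manip.look_for(camera, label): "bbox" ([left, top, right, bottom] in pixels, round what is visible of it).
The state is a dict: "clock": time; "joints": joint angles; "qd": joint speeds; "effort": joint torques, N m; "eef_pos": TCP position; "eef_rot": TCP orientation; "wrist_force": force on the tool from outside, world axes, zero at the start; "moment": the same for the moment, N m; "finger_gap": finger opening in mm.
Only numpy, scipy, OpenCV 4.12 (cv2) and the standard library are available. Lean on these libraries where they do the work, as an engineer would, in place of code of your own. Each camera call takes 0.05 s, during which the arm holds its last target.

### The job

Stand the square aluminium canister upright and fully home in the square collar that is fixed to the cabinet top, then unscrew its round cap. Nobody knows whether the thread is left- or right-handed, so try it both ways. Lift the cap off and finish while holding it still in the gripper, a good 6 cm above where it was seated, with the canister left standing home in the collar and the other things on the cabinet top left alone.

Things in the scene. Friction and masses are not known exactly. Their poses are not given: they have to be found in the camera images.
- canister_mid (a point): centre (half-way up) of the canister below its cap, a square block 50 x 50 in plan, 80 high, plain aluminium, about 0.22 kg, three thin dark lines round its lower part. It starts upright on the cabinet top, capped. z up along its axis, x and y square to its flat sides (all four sides alike). The capped canister is 108 high
- canister_foot (a point): centre of the canister's underside, 40 below canister_mid
- cap_mid (a point): point on the cap's axis, 20 above its lower rim, 6 below its flat top. Round knurled aluminium cap, 46 across (48 over the ribs), 26 high, 45 g, z up; its upper 12 is solid. Screwed on, it sits concentric on the canister, lower rim 2 above the canister's shoulder, so cap_mid is 102 above the canister's foot
- cap: the cap; origin 20 below cap_mid. Coarse thread: turned the right way (left or right, differs each time, cannot be seen) it turns against light friction (below 0.2 N m) and is free after about 60 degrees (75 is enough, 95 does no harm), then a spring seal raises it by up to 4. Turned the wrong way it stops hard within about 20 degrees. Until it is free it cannot be pulled off
- collar_floor (a point): centre of the collar's inner floor, 4 above the cabinet top. Aluminium collar fixed to the cabinet top, square bore 53 x 53 (1.5 clearance a side), its rim 34 and its flared lip 41 above the cabinet top, 74 across over the lip, on a 90 x 90 plate 4 thick. x and y square to the bore's sides; the canister fits in any of the four quarter turns, and in the collar cannot turn
- tray: white ceramic tray, fixed, 130 x 260, rim 14 high; origin under its centre
- filter: round glass filter in a dark metal rim, 60 across, 9 high, lying in the tray; origin under its centre
- blower: dark silicone blower bulb standing nozzle up in the tray, 60 across, 88 high; origin under its centre
- lens_cap: flat black lens cap lying on the cabinet top, 54 across, 8 high; origin under its centre
- lens_case: closed round grey lens case with a black lid, 84 across, 46 high; origin under its centre
- lens: black camera lens standing upright, 70 across, 75 high; origin under its centre
- lens_brush: brush with wooden handle, lying; origin near its middle, on the underside
- canister: the canister itself; origin at canister_foot
There are look-alikes about, which are no part of the job. What is shaped like the cap but blue is not meant.

How it is judged (in metres and radians):
On the way:
1. the canister stands upright, fully home in the collar, its cap still on (z of canister_foot in the frame of collar_floor between -0.003 and 0.004 m and horizontal distance between canister_foot and collar_floor below 0.005 m and angle between canister_mid's own z axis and vertical below 0.09 rad and z of cap_mid in the frame of canister_foot below 0.112 m), for 0.2 s.
At the end, for the whole second after the job is handed in: The gripper holds the cap still, off the canister and at least 40 mm higher than it was seated, touching the canister no more; the canister stands in the collar, within 5 mm of its centre, its foot within 4 mm of the floor, upright within 5 degrees. No other loose thing was shifted more than 40 mm (z of canister_foot in the frame of collar_floor between -0.003 and 0.004 m and horizontal distance between canister_foot and collar_floor below 0.005 m and angle between canister_mid's own z axis and vertical below 0.09 rad and z of cap_mid in the frame of canister_foot above 0.142 m and height (world z) of cap_mid above 0.142 m and contact force between the fingers and cap above 1 N and contact force between each of cap, the fingers and canister below 0.1 N and linear speed of each of cap, canister below 0.03 m/s); the arm keeps its last pose, push and grip.
It fails at once if another loose thing is pushed more than 40 mm from its place (distance of any of filter, blower, lens_cap, lens_case, lens, lens_brush from where it was at the start of the episode above 0.04 m).
It also fails if it takes over 58 s, if anything falls off the work surface, if the arm or the gripper's body presses on something with over 40 N, if the wrist force passes 120 N, or if a joint passes its speed limit or range.

## Working session

There is one attempt and no reset: what is moved stays moved. The work goes in short steps, Python scripts to look and compute and a shell command to move; the robot and the scene stay as the last step left them, time stands still between calls to the robot, and variables do not carry over. Pictures are saved under pics/ and viewed, and the job is handed in when it is done.

```bash
ls; mkdir -p pics; cat > h.py <<'E'
import numpy as np, cv2
from cell import manip
def snap(cam,name):
    p,d=manip.camera(cam); c=manip.calibration(cam)
    cv2.imwrite(f'pics/{name}.png',p[:,:,::-1]); np.savez(f'pics/{name}.npz',p=p,d=d,**{k:np.array(v) for k,v in c.items() if k in('fx','fy','cx','cy','world_from_camera')})
    return p,d,c
def cloud(d,c):
    v,u=np.mgrid[:d.shape[0],:d.shape[1]]
    x=(u-c['cx'])/c['fx']*d; y=(v-c['cy'])/c['fy']*d
    P=np.stack([x,-y,-d,np.ones_like(d)],-1)
    W=P@np.array(c['world_from_camera']).T
    W=W[...,:3]; W[d<=0]=np.nan
    return W
E
python3 - <<'E'
from h import *
print(manip.read_state())
for n in('top','scene'):
    p,d,c=snap(n,n+'1'); print(n,{k:v for k,v in c.items()})
for l in('canister','cap','collar_floor','blower','lens','lens_case','lens_cap','lens_brush','tray','filter'):
    try: print(l,[(r['bbox'],round(r['p'],2)) for r in manip.look_for('top',l)][:4])
    except Exception as e: print(l,e)
E
```

```text
pics
{'clock': 0.0, 'joints': array([-1.36458823e+00,  3.00485469e-01,  1.52159340e+00,  2.06373256e-05,
        1.32068935e+00, -6.66003722e-02]), 'qd': array([ 0.00014705, -0.00085723,  0.00119731,  0.00054341, -0.00197184,
        0.00157895]), 'effort': array([-6.99309003e-04, -5.31808627e+01, -3.52737665e+01,  7.08849868e-02,
        2.43802113e-02, -4.85009537e-05]), 'eef_pos': array([ 148.13192126, -529.3664035 ,  176.67325426]), 'eef_rot': array([-3.14042102e+00, -9.81806534e-05,  2.72803296e-01]), 'wrist_force': array([-0.18422436, -1.09975234, -0.24646201]), 'moment': array([-0.04261304, -0.01449567, -0.02760305]), 'finger_gap': 94.07231442215436}
top {'fx': 434.8764286710975, 'fy': 434.8764286710975, 'cx': 262.18113734162205, 'cy': 192.32409112103713, 'world_from_camera': array([[ 7.00620114e-05,  9.78131429e-01, -2.07987748e-01,
         2.87512648e+02],
       [-9.99998392e-01, -3.04175654e-04, -1.76734288e-03,
         1.11003372e+01],
       [-1.79195842e-03,  2.07987538e-01,  9.78129834e-01,
         1.43058812e+03],
       [ 0.00000000e+00,  0.00000000e+00,  0.000000
[... 506 characters left out ...]
)}
canister [([231.6, 128.8, 308.9, 169.2], 0.64)]
cap [([304.0, 201.0, 319.2, 218.8], 0.7), ([326.1, 202.4, 340.9, 219.7], 0.61), ([298.4, 237.3, 307.2, 248.5], 0.47)]
collar_floor []
blower [([241.5, 138.7, 259.7, 159.0], 0.47), ([305.9, 203.4, 318.6, 218.9], 0.31)]
lens [([131.1, 175.9, 154.3, 197.2], 0.68), ([362.6, 180.6, 392.4, 206.1], 0.61)]
lens_case [([364.2, 181.2, 392.5, 202.3], 0.63), ([299.4, 202.1, 322.0, 225.0], 0.42), ([280.5, 140.3, 299.9, 156.7], 0.38)]
lens_cap [([297.7, 212.3, 319.7, 226.6], 0.74), ([261.3, 218.7, 273.4, 233.3], 0.64)]
lens_brush [([353.5, 229.4, 370.5, 293.5], 0.9)]
tray [([230.4, 130.4, 308.2, 169.4], 0.73)]
filter [([281.3, 140.8, 299.1, 157.5], 0.55)]
```

```bash
python3 - <<'E'
import cv2
p=cv2.imread('pics/top1.png'); cv2.imwrite('pics/top1z.png',cv2.resize(p[110:310,110:410],None,fx=2.66,fy=2.66,interpolation=cv2.INTER_CUBIC))
E
```

```text
(no output)
```

View pics/top1z.png

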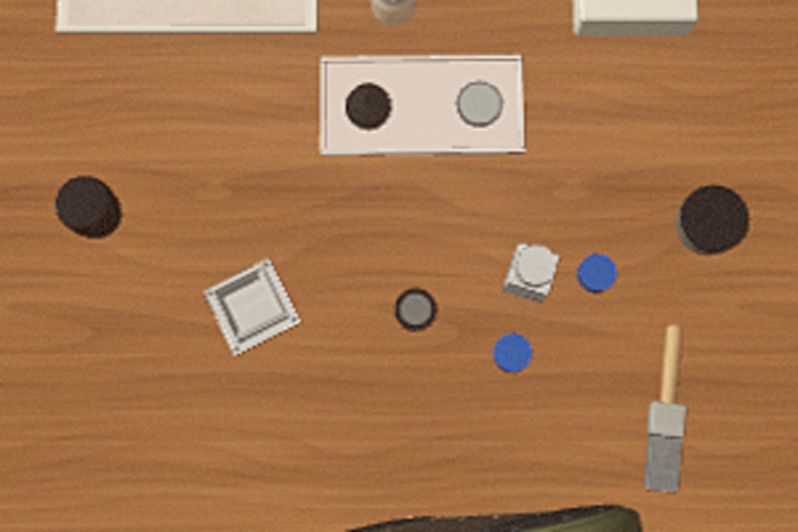

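View pics/scene1.png

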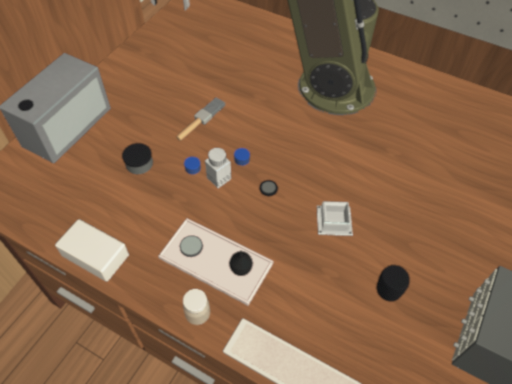

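```bash
python3 - <<'E'
from h import *
for cam in('top','scene'):
    f=np.load(f'pics/{cam}1.npz'); W=cloud(f['d'],f); np.save(f'pics/{cam}W.npy',W)
    p=f['p'].astype(int)
    print(cam, np.nanmedian(W[...,2]))
    b=(p[...,2]>p[...,0]+40)
    n,l,s,c=cv2.connectedComponentsWithStats(b.astype(np.uint8))
    for i in range(1,n):
        if s[i,4]>25:
            m=l==i; print('blue',c[i],s[i,4],np.nanmedian(W[m],0))
    # tall points near canister
    X=W.reshape(-1,3); 
    m=(abs(X[:,0]-265)<80)&(X[:,1]>-190)&(X[:,1]<-110)&(X[:,2]>50)&(X[:,2]<130)
    print(m.sum(), X[m].min(0) if m.any() else'', X[m].max(0) if m.any() else'',np.median(X[m],0))
W=np.load('pics/topW.npy')
for u,v in [(310,208),(205,225),(266,226),(334,212),(302,242)]: print(u,v,W[v,u])
E
```

```text
top -0.8754372730386422
blue [334.08496732 212.09150327] 153 [ 520.30843041 -221.30439337   25.06957988]
blue [302.43670886 242.23417722] 158 [ 422.35271707 -115.33300248   24.75413793]
0   [nan nan nan]
scene 2.867429860768425
blue [241.70744681 155.80851064] 188 [ 428.87851489 -112.38041458   26.81949553]
blue [192.06467662 164.49751244] 201 [ 526.4428649  -218.16091901   26.47557959]
0   [nan nan nan]
310 208 [ 519.14709745 -133.96699626  108.63089154]
205 225 [480.36170845 202.22128542   5.87773408]
266 226 [476.23948798   1.12400401  11.68016058]
334 212 [ 520.25317956 -221.10354946   26.50857039]
302 242 [ 422.35842435 -114.63890139   26.89667631]
  return _methods._mean(a, axis=axis, dtype=dtype,
  ret = um.true_divide(
```

View pics/top1.png

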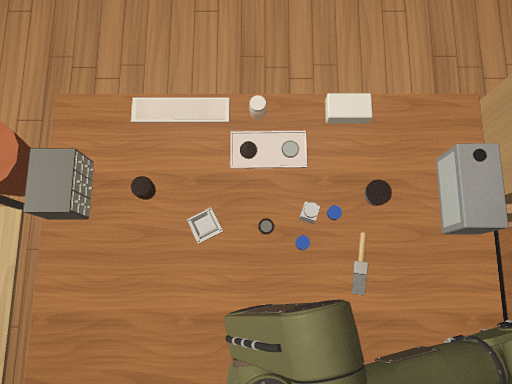

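```bash
python3 -m inch '{"grip":[1,1,1,1,1,1,1,1,1,1],"travel":[[1,1,6],[4,5,12],[8,10,15],[12,15,15],[16,20,15],[20,25,15],[24,29,15],[28,33,15],[31,37,15],[31,39,15]],"turn":[[0,0,0],[0,0,0],[0,0,0],[0,0,0],[0,0,0],[0,0,0],[0,0,0],[0,0,0],[0,0,0],[0,0,0]]}'
python3 - <<'E'
from h import *
s=manip.read_state();print(s['eef_pos'],s['eef_rot'],s['joints'],s['clock'])
p,d,c=snap('wrist','w1');print(c)
E
```

```text
clock: 1.85
eef_pos: [459.6, -137.1, 326.6]
eef_rot: [-3.141, 0.001, 0.276]
wrist_force: [0.5, 0.3, -1.0]
finger_gap: 94.3
[ 459.59783615 -137.12379854  326.6435826 ] [-3.14074479e+00  6.46136134e-04  2.75969524e-01] [-3.66515202e-01  6.97192505e-02  1.45198543e+00  2.92017323e-04
  1.62091331e+00  9.28326354e-01] 1.85
{'fx': 274.0793225492546, 'fy': 274.0793225492546, 'cx': 257.59092606050893, 'cy': 194.02074554600878, 'world_from_camera': array([[ 2.72352599e-01,  9.31008901e-01,  2.42994833e-01,
         5.29325280e+02],
       [-9.62197259e-01,  2.63709382e-01,  6.80719926e-02,
        -1.17548524e+02],
       [-7.04386171e-04, -2.52348546e-01,  9.67636148e-01,
         5.34310466e+02],
       [ 0.00000000e+00,  0.00000000e+00,  0.00000000e+00,
         1.00000000e+00]])}
```

View pics/w1.png

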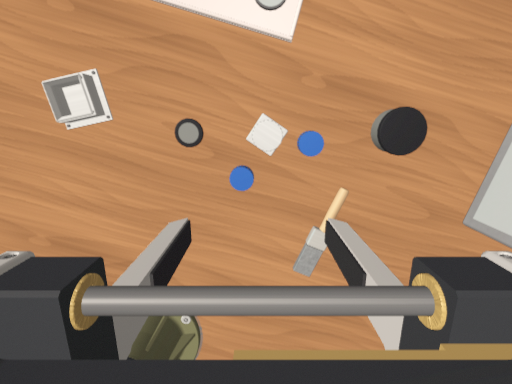

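```bash
cat > m.py <<'E'
from h import *
import sys
def fit(mask,W):
    pts=W[mask][:,:2].astype(np.float32); r=cv2.minAreaRect(pts); return pts.shape[0],r,np.median(W[mask],0)
n=sys.argv[1]
f=np.load(f'pics/{n}.npz');W=cloud(f['d'],f);Z=W[...,2]
print('ground z',np.nanmedian(Z[(abs(W[...,0]-480)<150)&(abs(W[...,1]-20)<300)&(Z<5)]))
near=(np.hypot(W[...,0]-515,W[...,1]+138)<60)
print('cap',fit(near&(Z>100)&(Z<116),W)); print('shoulder+',fit(near&(Z>70)&(Z<88),W)); print('all>50',fit(near&(Z>60),W))
col=(np.hypot(W[...,0]-483,W[...,1]-203)<75)
for a,b in[(2,6.5),(28,37),(37,46),(30,46)]:
    try: print('collar',a,b,fit(col&(Z>a)&(Z<b),W))
    except Exception as e: print(e)
E
python3 m.py w1; python3 m.py top1
python3 - <<'E'
import cv2,numpy as np
p=cv2.imread('pics/w1.png')
a=cv2.resize(p[100:190,210:330],(480,360),interpolation=cv2.INTER_CUBIC);b=cv2.resize(p[60:140,30:117],(310,360)[:2],interpolation=cv2.INTER_CUBIC)
cv2.imwrite('pics/w1c.png',np.hstack([a,b]))
E
```

```text
ground z 0.4958977180430111
cap (727, ((513.8413696289062, -137.30429077148438), (45.41283416748047, 44.45635223388672), 17.866518020629883), array([ 514.6656987 , -137.10834155,  108.67921051]))
shoulder+ (230, ((514.2899780273438, -137.16519165039062), (49.61155319213867, 49.977909088134766), 72.17314910888672), array([ 524.58499903, -126.4744754 ,   80.16605334]))
all>50 (33751, ((494.2593994140625, -147.33209228515625), (86.60968017578125, 82.21774291992188), 67.28345489501953), array([ 487.42667892, -158.67195183,  474.24056202]))
collar 2 6.5 (1353, ((483.57525634765625, 204.4032745361328), (145.13973999023438, 144.93121337890625), 62.21668243408203), array([479.02620604, 200.20746189,   4.30500545]))
collar 28 37 (478, ((480.1916809082031, 203.4752197265625), (69.68315124511719, 67.43376922607422), 26.829044342041016), array([481.73571889, 198.21540947,  34.15654201]))
collar 37 46 (567, ((479.8086242675781, 205.29176330566406), (68.51313781738281, 68.58714294433594), 27.602237701416016), array([479.75963756, 215.70012657,  40.76975992]))
collar 30 46 (988, ((479.627197265625,
[... 660 characters left out ...]
03696913]))
collar 2 6.5 (482, ((481.30926513671875, 203.15541076660156), (140.8046417236328, 144.7427978515625), 22.772106170654297), array([480.70099532, 202.93381387,   3.77686628]))
collar 28 37 (82, ((480.9874267578125, 202.7835693359375), (69.69847869873047, 67.13629150390625), 27.09457778930664), array([474.84762884, 200.93230277,  34.35501423]))
collar 37 46 (129, ((480.98663330078125, 203.6735076904297), (68.5357666015625, 68.54029846191406), 27.453210830688477), array([481.91236265, 208.58108986,  40.74916335]))
collar 30 46 (205, ((480.61981201171875, 203.50210571289062), (69.69847869873047, 68.75053405761719), 27.09457778930664), array([479.60758426, 205.3304894 ,  38.26844592]))
```

View pics/w1c.png

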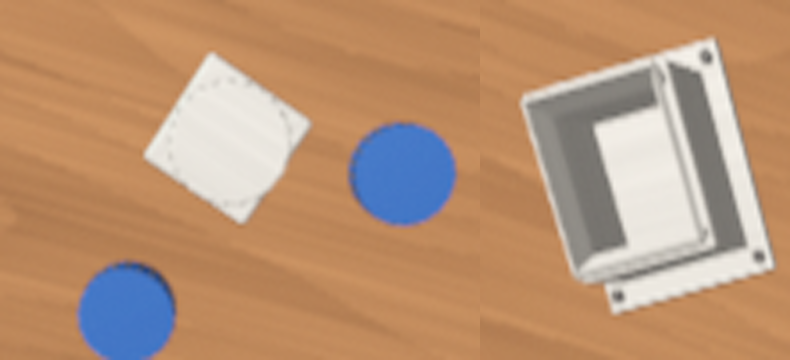

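```bash
python3 -m inch '{"grip":[0.7,0.7,0.7,0.7,0.7,0.7,0.7,0.7],"travel":[[2,0,-4],[4,0,-8],[5.49,-0.04,-12],[5.49,-0.04,-15],[5.49,-0.04,-17],[5.49,-0.04,-18.5],[5.49,-0.04,-18.5],[5.49,-0.04,-18.5]],"turn":[[0,0,10],[0,0,20],[0,0,30],[0,0,40],[0,0,50],[0,0,56.4],[0,0,56.4],[0,0,56.4]]}'
python3 - <<'E'
from h import *
s=manip.read_state();print(s['eef_pos'],np.degrees(s['eef_rot']),s['joints'],s['clock'],s['finger_gap'])
p,d,c=snap('wrist','w2')
E
python3 m.py w2
```

```text
clock: 2.9
eef_pos: [514.0, -137.1, 142.8]
eef_rot: [3.141, 0.0, 1.258]
wrist_force: [0.1, 0.2, 0.2]
finger_gap: 79.9
[ 514.01122729 -137.08734359  142.84568951] [1.79991511e+02 7.80097874e-03 7.20551166e+01] [-3.29413451e-01  2.90679112e-01  1.61554082e+00 -1.41632363e-04
  1.23522237e+00 -1.61695304e-02] 2.9 79.89989748257742
ground z 0.006040473991390627
cap (1916, ((515.6512451171875, -137.91880798339844), (46.11482238769531, 46.03660583496094), 6.946804046630859), array([ 515.79836221, -136.82378614,  108.24856358]))
shoulder+ (547, ((515.5955810546875, -137.53053283691406), (48.76319122314453, 49.95835876464844), 72.20325469970703), array([ 522.60213583, -118.85743224,   79.64166048]))
all>50 (47465, ((515.9871215820312, -133.02786254882812), (57.70165252685547, 115.63311767578125), 72.03913116455078), array([ 522.53909078, -119.40518391,  288.24686065]))
collar 2 6.5 (0, ((0.0, 0.0), (0.0, 0.0), 0.0), array([nan, nan, nan]))
collar 28 37 (0, ((0.0, 0.0), (0.0, 0.0), 0.0), array([nan, nan, nan]))
collar 37 46 (0, ((0.0, 0.0), (0.0, 0.0), 0.0), array([nan, nan, nan]))
collar 30 46 (0, ((0.0, 0.0), (0.0, 0.0), 0.0), array([nan, nan, nan]))
  return _methods._mean(a, axis=axis, dtype=dtype,
  ret = um.true_divide(
```

View pics/w2.png

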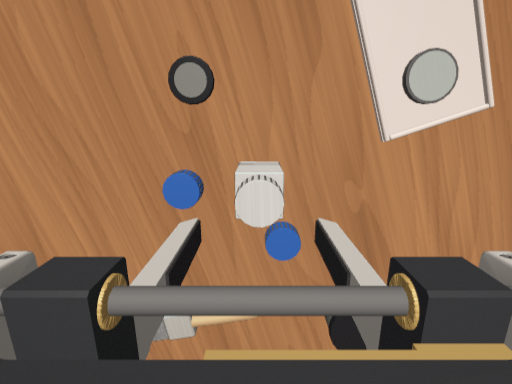

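```bash
python3 -m inch '{"grip":[0.7,0.7,0.7,0.7,-1,-1,-1,-1,-1],"travel":[[0.14,-0.03,-4],[0.14,-0.03,-8],[0.14,-0.03,-9.9],[0.14,-0.03,-9.9],[0.14,-0.03,-9.9],[0.14,-0.03,-9.9],[0.14,-0.03,-9.9],[0.14,-0.03,-9.9],[0.14,-0.03,-9.9]],"turn":[[0,0,0.1],[0,0,0.1],[0,0,0.1],[0,0,0.1],[0,0,0.1],[0,0,0.1],[0,0,0.1],[0,0,0.1],[0,0,0.1]]}' 35
```

```text
clock: 4.08
eef_pos: [515.7, -137.4, 44.5]
eef_rot: [3.14, 0.0, 1.26]
wrist_force: [-1.2, 0.8, 6.0]
finger_gap: 49.4
```

```bash
python3 -m inch '{"grip":[-1,-1,-1,-1,-1,-1,-1,-1,-1,-1],"travel":[[0,0,2],[0,1,6],[-0.5,4,10],[-1.2,8,11],[-1.8,12,11],[-2.5,16,11],[-3,20,11],[-3.5,23,11],[-3.5,23,11],[-3.5,23,11]],"turn":[[0,0,0],[0,0,0],[0,0,8],[0,0,16],[0,0,24],[0,0,32],[0,0,40],[0,0,45.2],[0,0,45.2],[0,0,45.2]]}' 35
python3 - <<'E'
from h import *
s=manip.read_state();print(s['eef_pos'],np.degrees(s['eef_rot']),s['clock'],s['finger_gap'])
p,d,c=snap('wrist','w3');p,d,c=snap('top','top3')
E
python3 m.py w3 2>/dev/null|grep collar;python3 m.py top3 2>/dev/null|grep collar
```

```text
clock: 5.32
eef_pos: [480.6, 92.2, 154.2]
eef_rot: [3.141, 0.0, 2.048]
wrist_force: [-0.1, 0.4, -3.5]
finger_gap: 49.3
[480.610807    92.15515807 154.15605057] [1.79970190e+02 5.46897957e-03 1.17322379e+02] 5.325 49.33370678174201
collar 2 6.5 (3186, ((485.47528076171875, 204.16458129882812), (126.52642822265625, 141.11080932617188), 88.18305969238281), array([478.42499119, 200.42255757,   4.07099999]))
collar 28 37 (594, ((481.03167724609375, 203.72654724121094), (68.92322540283203, 68.99830627441406), 27.671985626220703), array([481.42628946, 206.15760611,  34.85563932]))
collar 37 46 (1341, ((480.89666748046875, 204.24102783203125), (68.53272247314453, 67.33818054199219), 27.32292938232422), array([480.30343902, 209.9704635 ,  40.45412053]))
collar 30 46 (1893, ((481.03167724609375, 203.72654724121094), (68.92322540283203, 68.99830627441406), 27.671985626220703), array([480.00439355, 208.23443205,  39.39185731]))
collar 2 6.5 (238, ((481.9979248046875, 224.4900360107422), (115.90403747558594, 116.11834716796875), 53.3726806640625), array([483.84215119, 232.74477615,   3.76820288]))
collar 28 37 (44, ((480.26934814453125, 215.3858642578125), (67.94134521484375, 69.87165069580078), 48.242515563964844), array([478.66827833, 222.57762952,  34.05677649]))
collar 37 46 (65, ((481.0889892578125, 204.49441528320312), (67.20101928710938, 67.04418182373047), 28.233654022216797), array([482.05998142, 227.40990473,  40.53655306]))
collar 30 46 (101, ((480.6197509765625, 204.31649780273438), (69.72693634033203, 67.40225219726562), 27.72471809387207), array([482.65772332, 225.36860829,  38.81321979]))
```

View pics/w3.png

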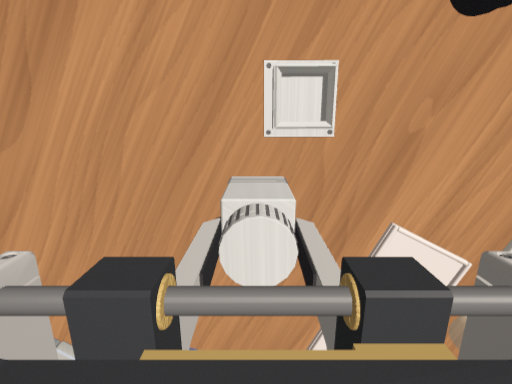

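```bash
python3 - <<'E'
from h import *
f=np.load('pics/w3.npz');W=cloud(f['d'],f);Z=W[...,2]
near=np.hypot(W[...,0]-480.6,W[...,1]-92.2)<45
for a,b in[(212,224),(187,192)]:
    m=near&(Z>a)&(Z<b); print(m.sum(),cv2.minAreaRect(W[m][:,:2].astype(np.float32)),np.median(Z[m]))
m=near&(Z>212)&(Z<224);A=np.c_[W[m][:,:2]-[480.6,92.2],np.ones(m.sum())];print(np.linalg.lstsq(A,Z[m],rcond=None)[0])
col=np.hypot(W[...,0]-481,W[...,1]-204)<75
m=col&(Z>30)&(Z<46);print(cv2.minAreaRect(W[m][:,:2].astype(np.float32)))
E
```

```text
5225 ((476.564453125, 95.95445251464844), (52.824684143066406, 58.152462005615234), 77.61062622070312) 217.96063512570234
1095 ((474.7542419433594, 102.47135925292969), (71.28459930419922, 25.310155868530273), 28.481365203857422) 189.44809845969598
[ 6.56295423e-03 -2.09279452e-02  2.17893597e+02]
((481.03167724609375, 203.72654724121094), (68.92322540283203, 68.99830627441406), 27.671985626220703)
```

```bash
python3 - <<'E'
from h import *
f=np.load('pics/w3.npz');W=cloud(f['d'],f);Z=W[...,2]
near=np.hypot(W[...,0]-480.6,W[...,1]-92.2)<45
m=(near&(abs(Z-218)<2.5)).astype(np.uint8)
n,l,s,c=cv2.connectedComponentsWithStats(m);i=1+s[1:,4].argmax();mm=l==i
print(s[i],c[i]);P=W[mm][:,:2].astype(np.float32);print(cv2.minAreaRect(P),cv2.minEnclosingCircle(P),P.mean(0))
m=((abs(Z-189.5)<2)&near).astype(np.uint8)
n,l,s,c=cv2.connectedComponentsWithStats(m)
for i in range(1,n):
    if s[i,4]>60:print(s[i],c[i],cv2.minAreaRect(W[l==i][:,:2].astype(np.float32)))
E
```

```text
[ 218  213   80   73 4475] [257.63374302 251.37251397]
((479.64117431640625, 92.30878448486328), (45.777408599853516, 44.87572479248047), 27.141550064086914) ((480.0041809082031, 91.35845947265625), 23.45890235900879) [479.85202   92.305916]
[ 204  198  107   37 1024] [257.22460938 208.58789062] ((474.281005859375, 102.21460723876953), (70.2077865600586, 25.310155868530273), 28.481361389160156)
```

```bash
python3 -m inch '{"grip":[-1,-1,-1,-1,-1,-1],"travel":[[0,5,0],[0.07,10,0],[0.07,11.19,-2],[0.07,11.19,-5],[0.07,11.19,-6],[0.07,11.19,-6]],"turn":[[0,0,0.1],[0,0,0.1],[0,0,0.1],[0,0,0.1],[0,0,0.1],[0,0,0.1]]}' 35
python3 - <<'E'
from h import *
s=manip.read_state();print(s['eef_pos'],np.degrees(s['eef_rot']),s['clock'],s['finger_gap'],s['wrist_force'])
p,d,c=snap('scene','s4')
cv2.imwrite('pics/s4c.png',cv2.resize(p[140:270,260:420,::-1],None,fx=4,fy=4,interpolation=cv2.INTER_CUBIC))
E
```

```text
clock: 6.18
eef_pos: [481.6, 203.1, 94.3]
eef_rot: [3.141, 0.0, 2.048]
wrist_force: [0.2, 0.1, -3.1]
finger_gap: 49.5
[481.63164525 203.13632219  94.27357061] [1.79993147e+02 1.81403308e-03 1.17316972e+02] 6.175 49.51785524229855 [ 0.15925131  0.06154621 -3.06176838]
```

View pics/s4c.png

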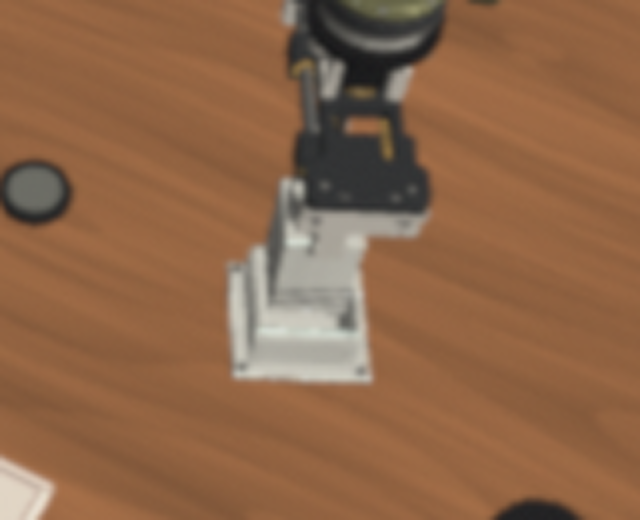

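```bash
python3 -m inch '{"grip":[-1,-1,-1,-1,-1],"travel":[[-0.04,0.09,-0.5],[-0.04,0.09,-1],[-0.04,0.09,-1.6],[-0.04,0.09,-2.2],[-0.04,0.09,-2.2]],"turn":[[0,0,0],[0,0,0],[0,0,0],[0,0,0],[0,0,0]]}' 35
python3 -c "
from h import *
s=manip.read_state();print(s['eef_pos'],np.degrees(s['eef_rot']),s['wrist_force'],s['moment'])"
```

```text
clock: 6.85
eef_pos: [481.3, 204.2, 72.4]
eef_rot: [3.141, 0.0, 2.048]
wrist_force: [0.1, 0.7, -3.6]
finger_gap: 49.5
[481.25531375 204.1879647   72.39756229] [1.79977860e+02 2.24312335e-03 1.17328799e+02] [ 0.10487682  0.67996859 -3.57605285] [ 0.07397661 -0.04146015  0.01345024]
```

```bash
python3 -m inch '{"grip":[-1,-1,-1,-1,-1,-1],"travel":[[0,0,-0.6],[0,0,-1.2],[0,0,-1.8],[0,0,-2.2],[0,0,-2.4],[0,0,-2.45]],"turn":[[0,0,0],[0,0,0],[0,0,0],[0,0,0],[0,0,0],[0,0,0]]}' 35
```

```text
clock: 7.6
eef_pos: [481.2, 204.3, 48.5]
eef_rot: [3.141, -0.0, 2.048]
wrist_force: [-6.1, 0.6, 7.9]
finger_gap: 49.7
```

```bash
python3 -m inch '{"grip":[0.5,0.5,0.5,0.5,0.5,0.5,0.5],"travel":[[0,0,0],[0,0,0],[0,0,0],[0,0,1],[0,0,2.5],[0,0,3.95],[0,0,3.95]],"turn":[[0,0,0],[0,0,0],[0,0,0],[0,0,0],[0,0,0],[0,0,0],[0,0,0]]}' 30
python3 - <<'E'
from h import *
s=manip.read_state();print(s['eef_pos'],np.degrees(s['eef_rot']),s['clock'],s['finger_gap'],s['wrist_force'],s['moment'])
p,d,c=snap('wrist','w5')
W=cloud(d,c);Z=W[...,2]
near=np.hypot(W[...,0]-481,W[...,1]-204)<32
for z in(112,84):
    m=(near&(abs(Z-z)<2.5)).astype(np.uint8);n,l,st,cc=cv2.connectedComponentsWithStats(m);i=1+st[1:,4].argmax();P=W[l==i];print(np.median(P[:,2]),cv2.minAreaRect(P[:,:2].astype(np.float32)),P.mean(0))
    if z==112:
        A=np.c_[P[:,:2]-P[:,:2].mean(0),np.ones(len(P))];print('tilt',np.linalg.lstsq(A,P[:,2],rcond=None)[0])
m=(np.hypot(W[...,0]-481,W[...,1]-204)<60)&(Z>28)&(Z<46);print(cv2.minAreaRect(W[m][:,:2].astype(np.float32)))
E
```

```text
clock: 8.48
eef_pos: [481.9, 204.6, 89.6]
eef_rot: [3.139, 0.0, 2.048]
wrist_force: [0.7, -0.1, -0.7]
finger_gap: 70.6
[481.90270398 204.59739064  89.58707213] [1.79824595e+02 1.14899984e-02 1.17329596e+02] 8.475 70.64182392716745 [ 0.73986407 -0.13289938 -0.67289085] [-0.05500184 -0.15022075  0.04371054]
111.27030437952604 ((480.26934814453125, 203.0865478515625), (44.8776969909668, 45.504188537597656), 25.57383155822754) [479.64178579 203.74042215 111.25311983]
tilt [-1.56607314e-04 -3.25296548e-04  1.11253120e+02]
82.87884319706302 ((474.2527160644531, 215.5637969970703), (49.54661178588867, 24.42920684814453), 24.282304763793945) [472.41549569 220.00803526  82.90857582]
((479.9145812988281, 204.51625061035156), (68.61946105957031, 68.12559509277344), 27.45159912109375)
```

View pics/w5.png

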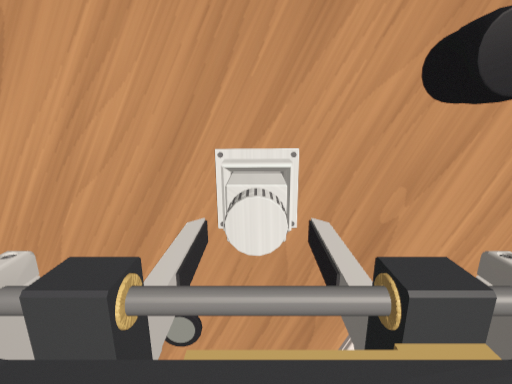

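```bash
python3 -m inch '{"grip":[0.5,-1,-1,-1,-1,-1],"travel":[[-0.06,-0.05,-0.1],[-0.06,-0.05,-0.1],[-0.06,-0.05,-0.1],[-0.06,-0.05,-0.1],[-0.06,-0.05,-0.1],[-0.06,-0.05,-0.1]],"turn":[[0,0,0],[0,0,0],[0,0,0],[0,0,0],[0,0,0],[0,0,0]]}' 30
python3 -m inch '{"grip":[-1,-1,-1,-1],"travel":[[0,0,0],[0,0,0],[0,0,0],[0,0,0]],"turn":[[0,0,8],[0,0,16],[0,0,24],[0,0,30]]}' 30
python3 -c "
from h import *
s=manip.read_state();print(s['eef_pos'],np.degrees(s['eef_rot']),s['wrist_force'],s['moment'],s['finger_gap'])"
```

```text
clock: 9.28
eef_pos: [480.9, 203.9, 87.6]
eef_rot: [3.14, -0.0, 2.048]
wrist_force: [0.5, -0.1, 0.8]
finger_gap: 23.7
clock: 9.78
eef_pos: [480.9, 203.9, 87.6]
eef_rot: [3.14, -0.0, 2.575]
wrist_force: [0.4, -0.2, 0.1]
finger_gap: 0.4
[480.85934448 203.92184966  87.61803041] [ 1.79906817e+02 -6.67199255e-04  1.47556462e+02] [ 0.42211669 -0.23514012  0.07237039] [ 0.05301179 -0.11849696 -0.01171803] 0.39775898513591296
```

```bash
python3 - <<'E'
from h import *
p,d,c=snap('wrist','w6');p2,d,c=snap('scene','s6')
cv2.imwrite('pics/s6c.png',cv2.resize(p2[120:270,260:440,::-1],None,fx=4,fy=4,interpolation=cv2.INTER_CUBIC))
E
```

```text
(no output)
```

View pics/w6.png

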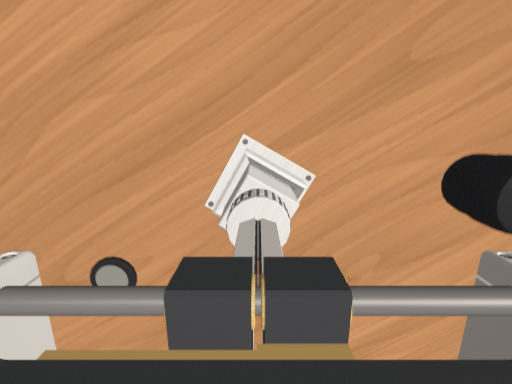

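View pics/s6c.png

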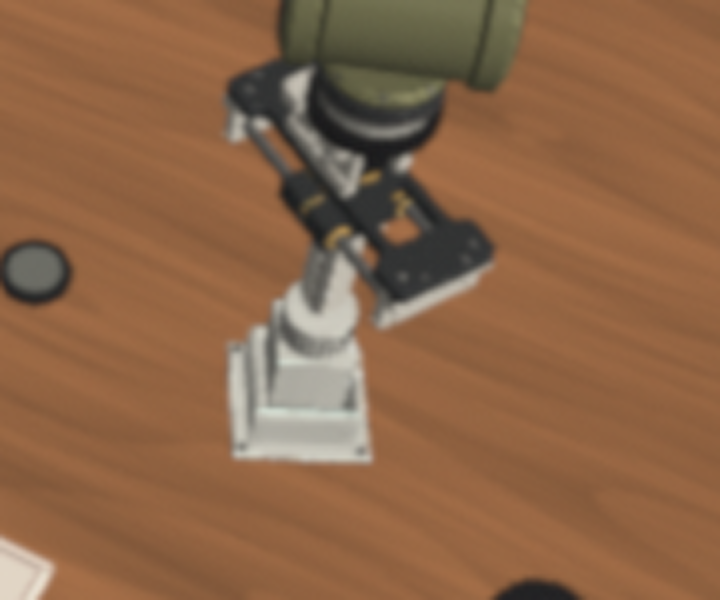

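```bash
python3 - <<'E'
from h import *
f=np.load('pics/w6.npz');W=cloud(f['d'],f);Z=W[...,2]
for v in range(180,300,8): print(v,[tuple(np.round(W[v,u]).astype(int)) if W[v,u,2]==W[v,u,2] else None for u in(235,247,258,270,280)])
T=np.linalg.inv(f['world_from_camera'])
for q in[(480.9,203.9,87.6),(480.9,203.9,112),(480.3,203.5,111)]:
    c=T@np.r_[q,1];print(q,f['cx']+f['fx']*c[0]/-c[2],f['cy']-f['fy']*c[1]/-c[2],-c[2])
E
```

```text
180 [(np.int64(452), np.int64(195), np.int64(38)), (np.int64(451), np.int64(212), np.int64(84)), (np.int64(456), np.int64(219), np.int64(82)), (np.int64(468), np.int64(224), np.int64(50)), (np.int64(476), np.int64(232), np.int64(35))]
188 [(np.int64(459), np.int64(191), np.int64(39)), (np.int64(457), np.int64(208), np.int64(84)), (np.int64(462), np.int64(215), np.int64(82)), (np.int64(467), np.int64(223), np.int64(84)), (np.int64(476), np.int64(229), np.int64(62))]
196 [(np.int64(457), np.int64(196), np.int64(84)), (np.int64(459), np.int64(208), np.int64(102)), (np.int64(461), np.int64(215), np.int64(108)), (np.int64(467), np.int64(222), np.int64(103)), (np.int64(477), np.int64(227), np.int64(83))]
204 [(np.int64(458), np.int64(198), np.int64(108)), (np.int64(461), np.int64(206), np.int64(112)), (np.int64(465), np.int64(213), np.int64(112)), (np.int64(470), np.int64(220), np.int64(112)), (np.int64(474), np.int64(226), np.int64(110))]
212 [(np.int64(462), np.int64(196), np.int64(112)), (np.int64(466), np.int64(203), np.int64(113)), (np.int64(470), np.int64(210), np.int64(112)), (np.in
[... 2012 characters left out ...]
[(np.int64(449), np.int64(216), np.int64(234)), (np.int64(451), np.int64(218), np.int64(233)), (np.int64(479), np.int64(204), np.int64(184)), (np.int64(454), np.int64(223), np.int64(233)), (np.int64(456), np.int64(225), np.int64(233))]
292 [(np.int64(450), np.int64(216), np.int64(236)), (np.int64(451), np.int64(218), np.int64(236)), (np.int64(457), np.int64(218), np.int64(228)), (np.int64(455), np.int64(222), np.int64(235)), (np.int64(455), np.int64(225), np.int64(236))]
(480.9, 203.9, 87.6) 258.7638329051596 216.5751895572863 218.99565930308995
(480.9, 203.9, 112) 258.97610550781263 227.9727015694612 195.3920870862758
(480.3, 203.5, 111) 258.0479367722909 227.0671067790331 196.2834592825264
```

```bash
python3 - <<'E'
from h import *
for n,tcp,yaw,u in(('w5',(481.9,204.6,89.6),117.33,(190,200,206)),('w3',(480.6,92.2,154.2),117.3,(210,215,300,305)),('w1',(459.6,-137.1,326.6),15.8,(175,185,190))):
    f=np.load(f'pics/{n}.npz');W=cloud(f['d'],f)
    T=np.linalg.inv(f['world_from_camera']);y=np.radians(yaw);j=np.array([-np.sin(y),np.cos(y),0])
    print(n)
    for g in(35,47):
      for s in(-1,1):
        q=np.array(tcp)+s*g*j;c=T@np.r_[q,1];print('tcp edge',s*g,q.round(),(f['cx']+f['fx']*c[0]/-c[2]).round(),(f['cy']-f['fy']*c[1]/-c[2]).round())
    for v in range(212,262,6): print(v,[W[v,k].round().tolist() for k in u])
E
```

```text
w5
tcp edge -35 [513. 221.  90.] 303.0 216.0
tcp edge 35 [451. 189.  90.] 215.0 217.0
tcp edge -47 [524. 226.  90.] 318.0 216.0
tcp edge 47 [440. 183.  90.] 200.0 217.0
212 [[425.0, 146.0, -0.0], [435.0, 151.0, -0.0], [441.0, 154.0, -1.0]]
218 [[428.0, 139.0, -1.0], [438.0, 144.0, -1.0], [444.0, 147.0, -1.0]]
224 [[438.0, 192.0, 129.0], [444.0, 194.0, 128.0], [447.0, 193.0, 121.0]]
230 [[440.0, 193.0, 139.0], [446.0, 194.0, 135.0], [449.0, 189.0, 120.0]]
236 [[442.0, 194.0, 148.0], [447.0, 193.0, 141.0], [451.0, 186.0, 122.0]]
242 [[444.0, 194.0, 155.0], [449.0, 189.0, 141.0], [453.0, 182.0, 123.0]]
248 [[445.0, 194.0, 160.0], [450.0, 186.0, 141.0], [460.0, 113.0, -1.0]]
254 [[447.0, 193.0, 165.0], [452.0, 182.0, 142.0], [463.0, 105.0, -2.0]]
260 [[448.0, 190.0, 166.0], [460.0, 95.0, -1.0], [466.0, 99.0, -2.0]]
w3
tcp edge -35 [512. 108. 154.] 302.0 216.0
tcp edge 35 [449.  76. 154.] 214.0 216.0
tcp edge -47 [522. 114. 154.] 317.0 216.0
tcp edge 47 [439.  71. 154.] 199.0 216.0
212 [[444.0, 19.0, 0.0], [450.0, 22.0, -0.0], [555.0, 76.0, -0.0], [561.0, 79.0, -1.0]]
218 [[447.0, 11.0, -
[... 857 characters left out ...]
16.0 216.0
tcp edge 47 [447. -92. 327.] 199.0 216.0
212 [[313.0, -3.0, 0.0], [318.0, -22.0, -1.0], [320.0, -32.0, -2.0]]
218 [[299.0, -5.0, -1.0], [305.0, -25.0, -1.0], [307.0, -35.0, -2.0]]
224 [[453.0, -83.0, 367.0], [453.0, -89.0, 362.0], [295.0, -38.0, -0.0]]
230 [[454.0, -86.0, 376.0], [452.0, -91.0, 369.0], [447.0, -92.0, 357.0]]
236 [[454.0, -88.0, 385.0], [448.0, -92.0, 369.0], [443.0, -93.0, 356.0]]
242 [[453.0, -90.0, 390.0], [444.0, -93.0, 370.0], [439.0, -94.0, 358.0]]
248 [[450.0, -91.0, 391.0], [441.0, -94.0, 371.0], [242.0, -49.0, -1.0]]
254 [[447.0, -92.0, 392.0], [226.0, -42.0, 1.0], [229.0, -52.0, 1.0]]
260 [[444.0, -93.0, 393.0], [210.0, -44.0, -3.0], [214.0, -55.0, -1.0]]
```

```bash
python3 - <<'E'
from h import *
for n,tcp,cx in(('w1',(459.6,-137.1,326.6),0),('w2',(514,-137.1,142.8),0),('w5',(481.9,204.6,89.6),0)):
    f=np.load(f'pics/{n}.npz');W=cloud(f['d'],f);Z=W[...,2]-tcp[2]
    m=(np.hypot(W[...,0]-tcp[0],W[...,1]-tcp[1])<75)&(Z>23)&(Z<60)
    k=np.ones((3,3),np.uint8);m2=cv2.erode(m.astype(np.uint8),k)>0
    m[:,240:280]=False;m2[:,235:285]=False
    print(n,m.sum(),np.percentile(Z[m],[0,2,5,20]),np.percentile(Z[m2],[0,2,5]))
E
python3 -m inch '{"grip":[0.5,0.5,0.5,0.5,0.5],"travel":[[0,0,0.2],[0,0,0.2],[0,0,0.2],[0.05,0.02,0.2],[0.05,0.02,0.2]],"turn":[[0,0,-8],[0,0,-16],[0,0,-24],[0,0,-30],[0,0,-30]]}' 30
```

```text
w1 1326 [28.23922585 30.20191326 31.58779257 37.62979563] [30.89112002 32.5204835  33.76075563]
w2 1245 [27.5521245  29.77001839 31.50123419 37.55630676] [30.94721586 32.5464712  33.8930376 ]
w5 1239 [23.0179674  27.68460137 29.56528156 36.43498941] [29.57949404 31.42117524 32.79470121]
clock: 10.5
eef_pos: [481.4, 204.1, 89.6]
eef_rot: [3.14, 0.0, 2.048]
wrist_force: [-0.3, 0.4, 0.6]
finger_gap: 47.1
```

```bash
python3 -m inch '{"grip":[0.6,0.6,0.6,0.6,0.6,0.6],"travel":[[0,0,0],[0,0,0],[0,0,-0.8],[0,0,-1.6],[0,0,-2.4],[0,0,-2.4]],"turn":[[0,0,0],[0,0,0],[0,0,0],[0,0,0],[0,0,0],[0,0,0]]}' 30
python3 - <<'E'
from h import *
s=manip.read_state();print(s['eef_pos'],s['wrist_force'])
p,d,c=snap('wrist','w7')
E
```

```text
clock: 11.25
eef_pos: [480.9, 204.0, 64.8]
eef_rot: [3.141, -0.0, 2.048]
wrist_force: [-0.2, -0.2, 0.6]
finger_gap: 75.1
[480.9457983  203.9934171   64.77324891] [-0.21105908 -0.21920028  0.56097108]
```

View pics/w7.png

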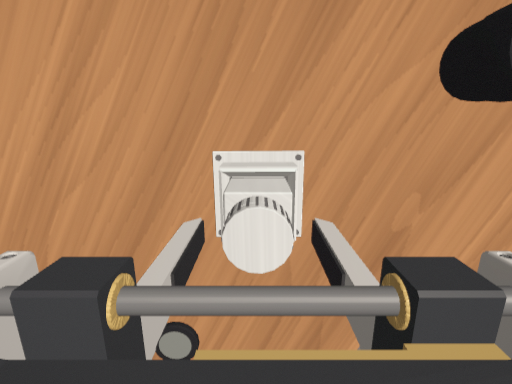

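```bash
python3 -m inch '{"grip":[0.6,-1,-1,-1,-1,-1],"travel":[[0,0,-0.3],[0,0,-0.3],[0,0,-0.3],[0,0,-0.3],[0,0,-0.3],[0,0,-0.3]],"turn":[[0,0,0],[0,0,0],[0,0,0],[0,0,0],[0,0,0],[0,0,0]]}' 30
python3 -c "
from h import *
s=manip.read_state();print(s['eef_pos'],np.degrees(s['eef_rot']),s['wrist_force'],s['moment'],s['finger_gap'])"
```

```text
clock: 12.05
eef_pos: [481.2, 204.1, 62.4]
eef_rot: [3.141, -0.0, 2.048]
wrist_force: [-1.1, -1.0, 1.0]
finger_gap: 45.4
[481.24158337 204.09471903  62.38301285] [ 1.79938796e+02 -6.15483571e-03  1.17324100e+02] [-1.05782113 -0.98288321  1.00789915] [-0.09965783 -0.03607998  0.0339806 ] 45.36050265596058
```

```bash
python3 -m inch '{"grip":[-1,-1,-1,-1,-1,-1],"travel":[[0,0,0],[0,0,0],[0,0,0],[0,0,0],[0,0,0],[0,0,0]],"turn":[[0,0,5],[0,0,10],[0,0,15],[0,0,20],[0,0,25],[0,0,28]]}' 30
python3 -c "
from h import *
s=manip.read_state();print(s['eef_pos'],np.degrees(s['eef_rot']),s['wrist_force'],s['moment'],s['finger_gap'])"
```

```text
clock: 12.8
eef_pos: [481.3, 204.1, 62.4]
eef_rot: [3.14, -0.0, 2.539]
wrist_force: [0.1, 0.5, 0.1]
finger_gap: 45.5
[481.27426069 204.13446805  62.36606637] [ 1.79931641e+02 -5.62632084e-03  1.45450421e+02] [0.12697819 0.54378302 0.12794834] [ 0.11546929 -0.14804838 -0.05642378] 45.466404821562236
```

```bash
python3 -m inch '{"grip":[-1,-1,-1,-1,-1,-1,-1,-1],"travel":[[0,0,0],[0,0,0],[0,0,0],[0,0,0],[0,0,0],[0,0,0],[0,0,0],[0,0,0]],"turn":[[0,0,8],[0,0,16],[0,0,24],[0,0,32],[0,0,40],[0,0,48],[0,0,55],[0,0,55]]}' 30
python3 -c "
from h import *
s=manip.read_state();print(s['eef_pos'],np.degrees(s['eef_rot']),s['wrist_force'],s['moment'],s['finger_gap'])"
```

```text
clock: 13.8
eef_pos: [481.7, 204.3, 62.8]
eef_rot: [3.14, 0.001, -2.785]
wrist_force: [0.5, 0.9, 4.1]
finger_gap: 45.3
[481.65932295 204.2970465   62.81828415] [ 1.79929807e+02  6.01517050e-02 -1.59592469e+02] [0.54880361 0.87207012 4.0691488 ] [ 0.1399763  -0.2439549   0.05126767] 45.28002874694282
```

Turned 83° with little torque, and a 4 N push up now suggests the spring seal has released. I'll turn it slightly more and lift gently.

```bash
python3 -m inch '{"grip":[-1,-1,-1,-1],"travel":[[0,0,0],[0,0,0.3],[0,0,0.7],[0,0,1.0]],"turn":[[0,0,5],[0,0,5],[0,0,5],[0,0,5]]}' 30
python3 -c "
from h import *
s=manip.read_state();print(s['eef_pos'],np.degrees(s['eef_rot']),s['wrist_force'],s['moment'],s['finger_gap'])"
```

```text
clock: 14.3
eef_pos: [481.5, 204.2, 72.9]
eef_rot: [3.14, 0.001, -2.7]
wrist_force: [-1.3, -0.1, -1.4]
finger_gap: 45.2
[481.52519243 204.21535729  72.89565352] [ 1.79927924e+02  3.74163865e-02 -1.54692358e+02] [-1.25357851 -0.10458349 -1.38406213] [ 0.04372254 -0.14074534  0.02560946] 45.24524964340629
```

```bash
python3 -m inch '{"grip":[-1,-1,-1,-1,-1,-1,-1,-1],"travel":[[0,0,0.8],[0,0,2],[0,0,3.5],[0,0,5],[0,0,6.5],[0,0,7.5],[0,0,7.5],[0,0,7.5]],"turn":[[0,0,0],[0,0,0],[0,0,0],[0,0,0],[0,0,0],[0,0,0],[0,0,0],[0,0,0]]}' 30
python3 - <<'E'
from h import *
s=manip.read_state();print(s['eef_pos'],s['wrist_force'],s['moment'],s['finger_gap'],s['clock'])
p,d,c=snap('wrist','w8');p2,d2,c2=snap('scene','s8');p3,d3,c3=snap('top','top8')
cv2.imwrite('pics/s8c.png',cv2.resize(p2[120:270,260:440,::-1],None,fx=4,fy=4,interpolation=cv2.INTER_CUBIC))
W=cloud(d,c);Z=W[...,2];near=np.hypot(W[...,0]-481,W[...,1]-204)<45
print(np.histogram(Z[near],bins=np.arange(0,200,6)))
for lo,hi in((182,200),(79,86)):
    m=near&(Z>lo)&(Z<hi)
    if m.sum(): print(m.sum(),np.median(Z[m]),cv2.minAreaRect(W[m][:,:2].astype(np.float32)))
a=np.load('pics/topW.npy');b=cloud(d3,c3)
for u,v in[(266,226),(334,212),(302,242),(143,188),(378,192),(249,150),(290,149),(361,275)]: print(a[v,u].round(),b[v,u].round())
E
```

```text
clock: 15.3
eef_pos: [481.3, 204.1, 147.4]
eef_rot: [3.14, -0.0, -2.7]
wrist_force: [-0.0, 0.2, -0.8]
finger_gap: 45.5
[481.29453483 204.12996907 147.39279865] [-0.00879802  0.22739394 -0.8103765 ] [ 0.07422404 -0.12944075 -0.03449571] 45.52214252067696 15.3
(array([ 550,   26,   31,   29,   27,  176,  693,   91,   31,   39,   41,
         42,   45,  625,  369,   76,  265,   50,    0,    0,    0,    0,
          0,    0,    0,    0,    0,    0,   47,  163,  255,  314, 3807]), array([  0,   6,  12,  18,  24,  30,  36,  42,  48,  54,  60,  66,  72,
        78,  84,  90,  96, 102, 108, 114, 120, 126, 132, 138, 144, 150,
       156, 162, 168, 174, 180, 186, 192, 198]))
4767 197.070476157217 ((475.3083801269531, 202.26461791992188), (50.73204803466797, 55.08074951171875), 63.877410888671875)
976 83.766980621556 ((475.0863037109375, 200.25856018066406), (37.50967788696289, 50.01964569091797), 26.25719451904297)
[476.   1.  12.] [477.   1.   7.]
[ 520. -221.   27.] [ 520. -221.   29.]
[ 422. -115.   27.] [ 423. -116.   17.]
[591. 396.  70.] [590. 394.  76.]
[ 584. -364.   43.] [ 583. -363.   47.]
[721.  57.  61.] [719.  57.  68.]
[738. -81.  18.] [738. -81.  17.]
[ 318. -302.   15.] [ 318. -301.   22.]
```

View pics/w8.png

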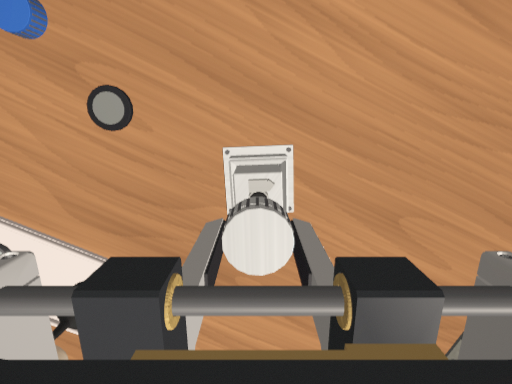

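View pics/s8c.png

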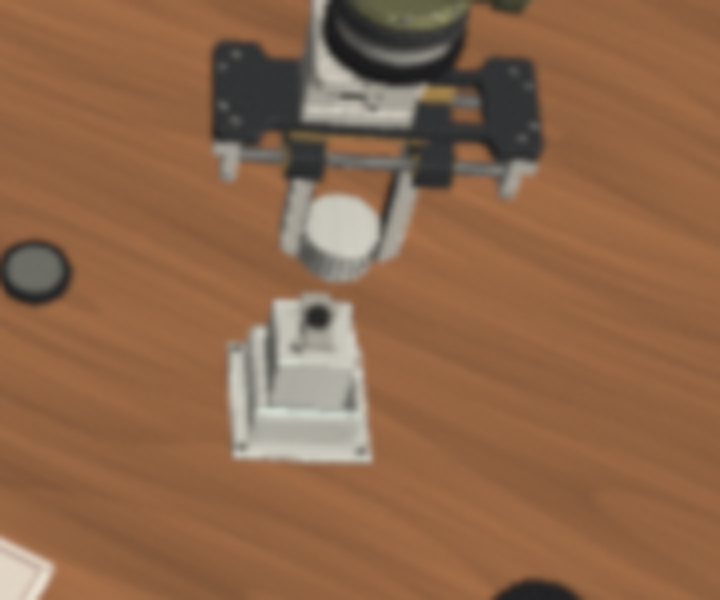

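The pictures show the cap in the fingers with its top at z 197, about 85 mm above where it was seated. The canister's shoulder is at z 84, so it is still home.

```bash
python3 -c "
from h import *
s=manip.read_state();print(abs(s['qd']).max(),s['finger_gap']);print(manip.sign_off())"
```

```text
0.005169271700001211 45.08816906895228
the job is handed in; nothing more can be done
None
```

The canister is standing home in the collar with its cap off, and I handed the job in at about 15 s with the gripper holding the cap still above it.

- **Seating:** I gripped the canister by its flat sides and lowered it into the collar. Its capped top then measured z = 111.3 mm (112 expected) and level. That picture was taken before unscrewing.
- **Unscrewing:** I turned the cap anticlockwise (seen from above) first. It went easily for 83° until the spring seal pushed up with about 4 N, and I turned it 5° more before lifting. Since it came free that way, I never tried the other direction.
- **Last checks:**
  - The cap was held at a 45 mm gap, its top about 85 mm above where it was seated, and the arm was at rest.
  - The canister's shoulder was at z = 83.8 mm (84 expected), so it was still home.
  - Spot checks of the two blue caps and six other loose things in the top view showed no visible shift. I did not measure each one's position.
- **What failed:** My first grip on the cap closed on nothing, just above it, and turned 30° empty. In the images the finger ends sit about 30 mm higher than the reported TCP. I lowered by that much, gripped again and it held.
- **What disagreed:** The camera estimates of the collar's centre differed by about 1 mm, which caused no trouble on insertion. The cap gap read 45 mm, slightly under the cap's nominal 46–48 mm.

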